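# Set the microscope lamp to step four and take the picture

### The job

On the microscope's lamp controller, push the pointer of the rotary selector round clockwise (seen from above) with a fingertip, counting the clicks, until it has clicked into place at the mark with four dots; do not turn it past that mark and do not take the pointer between the fingers. Then press the round capture button beside it right down and let it come up again. Pick nothing up, leave the loose things on and around the controller where they are, and finish with the robot clear of everything.

Things in the scene. Friction and masses are not known exactly. Their poses are not given: they have to be found in the camera images.
- controller: Lamp controller, a dark steel box fixed to the bench with a flat bare-metal top: 150 (x) by 240 (y) by 55 mm high. Origin at the centre of its underside; z up; its front faces -x, +y is its left end. On its top: the selector in the left half, the capture button near the right end, and a loose spacer ring and collet near the edges.
- selector (a joint): Selector angle (rad), growing clockwise from above. Six clicks 0.628 rad (36 deg) apart: 0 at the one-dot mark (pointer along the box's +y), 1.885 at four dots, 3.142 at six; stops just beyond. Starts in click one, two or three. About 7 N on the pointer 30 mm out starts it out of a click, less brings it to the crest half-way; beyond, it snaps on by itself to the next click and stays.
- selector_axis (a point): Point on the selector's vertical turning axis at the height of the box's top face; axes as the box's. The six marks lie round it, 45 to 64 mm out, clockwise from the box's +y: each a black tick with one to six black dots.
- selector_arm (a point): Middle of the pointer, 30 mm from the turning axis, 16 mm above the box's top face; x along the pointer, outwards, y across, z up. The pointer is a black bar 10 mm wide, white line on top, reaching 42 mm from the axis (tail: 18 mm), from 4 to 28 mm above the box's top, over a hub of 19 mm radius, 9 mm high. Closed fingers can push its flat side.
- selector_tip (a point): End of the pointer, 42 mm from the turning axis, 16 mm above the box's top face.
- mark_four (a point): The mark with four dots (two rows of two), on the box's top face 58 mm from the selector's axis; the pointer must end up pointing at it.
- capture_top (a point): Centre of the top of the capture button: a grey round push button, 26 mm across, in a black housing on the box's top, 125 mm to the right (box's -y) of the selector's axis. It is pressed straight down, spring loaded.
- capture (a joint): How far the capture button is pressed (m): 0 released, 0.006 fully down (about 5 N). It springs back when released.
- spacer: Loose dark steel spacer ring, 28 mm across, 14 mm high, with a 16 mm hole, lying on the box's top towards its front edge. Origin at the centre of its underside. Leave it there.
- collet: Loose brass collet nut, 22 mm across, 22 mm high, standing on the box's top towards its rear edge. Origin at the centre of its underside. Leave it there.
- screwdriver: Loose screwdriver lying on the bench to the right of the box. Leave it there.
- jar: Loose jar, 50 mm across, 60 mm high, on the bench to the left of the box. Origin at the centre of its underside. Leave it there.
- pin_cup: Loose small steel cup, 44 mm across, 35 mm high, on the bench behind the box. Origin at the centre of its underside. Leave it there.
- tray: Loose grey divided parts tray, 110 by 80 by 28 mm, on the bench farther to the right. Origin at the centre of its underside. Leave it there.

How it is judged:
By the outcome, as a careful person would: the job done as asked, in the order asked, and still so for the second after the job is handed in, with the robot touching nothing.
It also fails if it takes over 58 s, if anything falls off the work surface, if the arm or the gripper's body presses on something with over 40 N, if the wrist force passes 120 N, or if a joint passes its speed limit or range.

### The arm

A 6-joint arm with a two-finger parallel gripper is mounted at the origin on the work surface. World frame = base frame: x ahead of the robot, y to its left, z up, the work surface at z = 0. Lengths are in m, angles in rad, forces in N, time in s.
With the tool pointing down it reaches from about 0.225 to 0.875 m from the base axis. Payload 3.4 kg.
Tool frame: the origin (TCP) lies midway between the tips of the shut fingers; the grasp point (between the pads) lies 19 mm behind it; x points along the fingers, y is the direction in which the jaws open and shut, and the axes are right-handed (so a half turn about x gives the same grasp; the last joint's range is limited). The gripper opens to 85 mm and grips with 20 to 120 N. Pads are 22 mm wide; open, the fingers measure 114 mm over their backs; the gripper's body (76 mm by 85 mm) begins 54 mm behind the grasp point. The pads swing forward as they close: fully open they stand 13 mm farther back than shut.
Start: joints at [-1.34, 0.276, 1.505, -0, 1.361, -0.121], TCP at [0.198, -0.54, 0.231] pointing down, gripper open.
Joint ranges: [-2.89, 2.89], [-0.75, 2.08], [0.22, 2.7], [-1.18, 4.32], [0.11, 2.71], [-2.7, 2.7]. Speed limits (rad/s): [2.57, 2.57, 3.14, 3.14, 3.14, 3.14].

### API

Orientations are given as a unit quaternion [w, x, y, z].
In Python, from rig import manip, get_image, get_calibration, ticket gives the robot as it stands. The module is installed in compiled form; this text tells all that it offers.
- The arm moves only by the tool arm_command, never from a script. Its argument "series" is text: rows parted by semicolons, each of 7 numbers parted by spaces: the shift along the tool's x, y, z in units of 0.1 m (1.0 is 0.1 m), then the turn, a rotation vector about the tool's x, y, z in units of pi rad (1.0 is pi rad), then the opening, from -1 (shut) to 1 (fully open), so that 0 is half open. In form: tx ty tz rx ry rz claw; .... A call has 1 to 12 rows; each row shifts and turns the commanded pose from where the row before left it, along the tool's axes as they then stand; what a row does not reach is not made up. A row lasts 1/12 s, in which the tool goes at most 41.7 mm and 7.16 degrees, less where a joint would pass 70% of its speed; a pose out of reach is approached as far as the arm can. A call with a number of a shift or a turn outside -1 to 1 is refused whole. A call with a gripper value outside its range is refused whole. The fingers move at their own pace and stop on an object; "squeeze" is the grip in N (left out, the last holds). Time passes only in rows, so rows that do not move let the fingers close. It gives the time, the measured TCP pose, the force and the opening at its end, in the units of the state.
- manip.get_state(): the state, without advancing time (a new reading comes with each control period).
- get_image(name): name is "scene" or "side" or "wrist"; returns the picture (400x640x3 uint8, red, green, blue); there is no depth.
- get_calibration(name): a dict with "fx", "fy", "cx", "cy" (pixels), "cam_to_world" (4x4, takes a point from camera to world coordinates); the wrist camera has in their place "tool_from_camera" (4x4, takes a point from camera to tool coordinates, whose origin is the TCP and whose axes are the tool frame's). Camera axes: x right, y down, z forward; pixel columns grow to the right and rows downward; lengths in m; the calibration is good to about 2 mm. A picture is of the moment at which its call begins: read the wrist's pose just before it. get_calibration takes no time and is no camera call.
- ticket.sign_off(): hands the job in, once; it reports no verdict.
The state is a dict: "clock": time; "qpos": joint angles; "qd": joint speeds; "effort": joint torques, N m; "position": TCP position; "ee_rot": TCP orientation; "contact_force": force on the tool from outside, world axes, zero at the start; "moment": the same for the moment, N m; "width": finger opening in m.
Only numpy, scipy, OpenCV 4.12 (cv2) and the standard library are available. Lean on these libraries where they do the work, as an engineer would, in place of code of your own. Each camera call takes 0.05 s, during which the arm holds its last target. There are 200 camera calls.

## Working session

There is one attempt and no reset: what is moved stays moved. The work goes in short steps, Python scripts to look and compute and a tool call to move; the robot and the scene stay as the last step left them, time stands still between calls to the robot, and variables do not carry over. Pictures are saved under pics/ and viewed, about 8 in all and at most 12, crops included, and the job is handed in when it is done.

Besides the shell and the picture viewer there is one more tool, called after "Call:" as name(argument=value, ...), one argument or row to a line, values as JSON. arm_command: Moves the arm, as the interface text tells. Shifts and turns lie within -1 to 1; 1 stands for 0.1 m of shift or pi rad of turn. Its arguments: {"type":"object","properties":{"series":{"type":"string"},"squeeze":{"type":"number"}},"required":["series"]}

```bash
mkdir -p pics; cat > h.py <<'E'
import numpy as np, cv2
from rig import manip,get_image,get_calibration,ticket
from scipy.spatial.transform import Rotation as R
def snap(n,f): 
    s=manip.get_state(); im=get_image(n); cv2.imwrite(f'pics/{f}.png',im[:,:,::-1]); return s
def T(s):
    q=s['ee_rot']; M=np.eye(4); M[:3,:3]=R.from_quat([q[1],q[2],q[3],q[0]]).as_matrix(); M[:3,3]=s['position']; return M
def cam(n,s=None):
    c=get_calibration(n); return c,(c['cam_to_world'] if n!='wrist' else T(s)@np.array(c['tool_from_camera']))
def ray(n,u,v,z,s=None):
    c,M=cam(n,s); M=np.array(M); d=M[:3,:3]@[(u-c['cx'])/c['fx'],(v-c['cy'])/c['fy'],1]; o=M[:3,3]
    return o+d*(z-o[2])/d[2]
def proj(n,p,s=None):
    c,M=cam(n,s); q=np.linalg.inv(M)@np.r_[p,1]; return c['cx']+c['fx']*q[0]/q[2],c['cy']+c['fy']*q[1]/q[2]
E
python3 - <<'E'
from h import *
s=snap('scene','scene1'); snap('side','side1')
print(s); print(T(s).round(3))
a=cv2.imread('pics/scene1.png');b=cv2.imread('pics/side1.png')
for n in('scene','side'): print(np.array(cam(n)[1]).round(2))
print(get_calibration('wrist'))
E
```

```text
{'clock': 0.0, 'qpos': array([-1.33996547e+00,  2.76569129e-01,  1.50612495e+00, -9.41214387e-06,
        1.36068916e+00, -1.20990363e-01]), 'qd': array([-0.00044323, -0.00074737, -0.00131981,  0.00044068,  0.00135988,
       -0.00019022]), 'effort': array([ 2.38640183e-03, -4.16762209e+01, -2.45803231e+01,  9.80895288e-05,
        1.08137535e-02, -2.19918121e-05]), 'position': array([ 0.19802595, -0.53926713,  0.23045772]), 'ee_rot': array([-0.12311576, -0.69615602, -0.12437963,  0.69623202]), 'contact_force': array([ 0.00723925,  0.39462562, -0.28395793]), 'moment': array([-0.00512182,  0.00132921,  0.01805009]), 'width': 0.08537529978081716}
[[-0.     0.345 -0.939  0.198]
 [ 0.002 -0.939 -0.345 -0.539]
 [-1.    -0.002 -0.     0.23 ]
 [ 0.     0.     0.     1.   ]]
[[ 0.02  0.75 -0.66  1.23]
 [ 1.   -0.03  0.01 -0.06]
 [-0.01 -0.66 -0.75  0.81]
 [ 0.    0.    0.    1.  ]]
[[-0.86 -0.3   0.42  0.02]
 [-0.52  0.5  -0.69  0.87]
 [-0.01 -0.81 -0.58  0.87]
 [ 0.    0.    0.    1.  ]]
{'fx': 304.04069063808606, 'fy': 304.04069063808606, 'cx': 320.4561043529268, 'cy': 199.8201322958033, 'tool_from_camera': array([[-8.35681604e-04, -3.06679651e-01,  9.51812425e-01,
        -1.42610536e-01],
       [ 9.99999144e-01,  7.02095670e-04,  1.10420847e-03,
        -5.61481611e-04],
       [-1.00690165e-03,  9.51812533e-01,  3.06678802e-01,
        -7.88880645e-02],
       [ 0.00000000e+00,  0.00000000e+00,  0.00000000e+00,
         1.00000000e+00]])}
```

View pics/scene1.png

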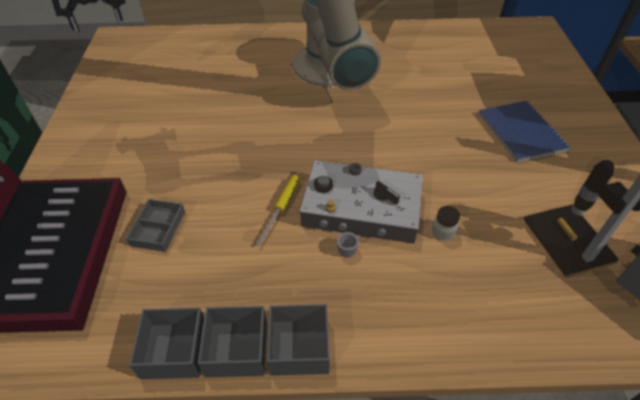

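View pics/side1.png

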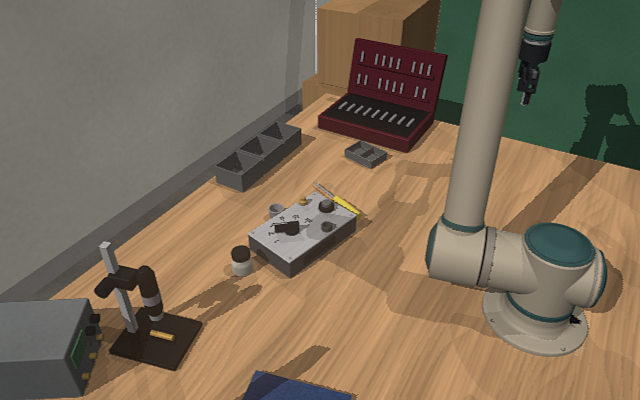

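The scene picture shows the box at about (302–423, 162–238), with the pointer at (387,190), the button at (323,184), the ring at (355,169) and the collet at (331,206). I'll enlarge it and measure.

```bash
python3 - <<'E'
from h import *
a=cv2.imread('pics/scene1.png')[150:250,295:435]
cv2.imwrite('pics/crop1.png',cv2.resize(a,None,fx=5.5,fy=5.5,interpolation=cv2.INTER_CUBIC))
for n,uv in dict(FR=(315,162),FL=(422,172),BL=(416,229),BR=(302,207)).items(): print(n,ray('scene',*uv,.055).round(3))
E
```

```text
FR [ 0.467 -0.052  0.055]
FL [0.506 0.18  0.055]
BL [0.661 0.142 0.055]
BR [ 0.597 -0.081  0.055]
```

View pics/crop1.png

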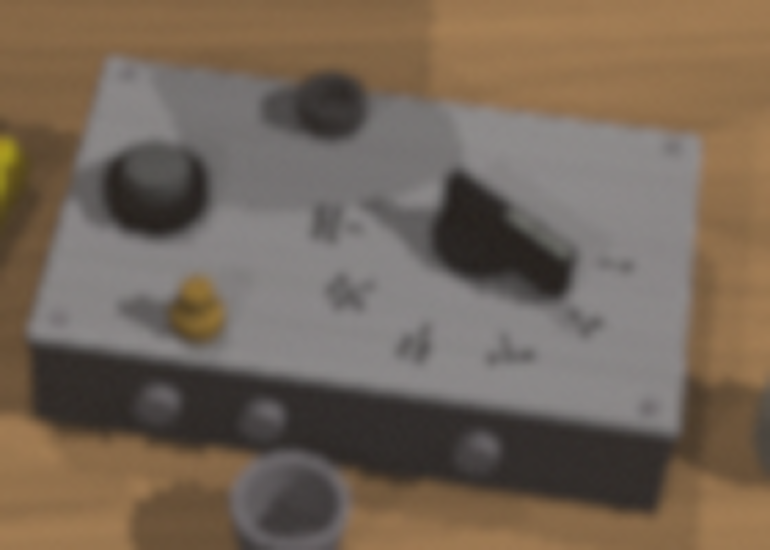

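The pointer is aimed at the two-dot mark (crop tip 565,285), so it starts in click two. The marks run round the rear side, one at (618,265) to six at (335,222). Two clicks are needed.

```bash
cat >> h.py <<'E'
def fit(L,W):  # box frame (x,y) -> world: rotation+translation
    L=np.array(L);W=np.array(W)[:,:2]; l=L-L.mean(0);w=W-W.mean(0)
    a=np.arctan2((l[:,0]*w[:,1]-l[:,1]*w[:,0]).sum(),(l*w).sum()); r=np.array([[np.cos(a),-np.sin(a)],[np.sin(a),np.cos(a)]])
    return a,W.mean(0)-r@L.mean(0),r
E
python3 - <<'E'
from h import *
L=[(-.075,-.12),(-.075,.12),(.075,.12),(.075,-.12)]
W=[ray('scene',295+u/5.5,150+v/5.5,.055) for u,v in[(108,58),(702,135),(672,437),(32,337)]]
a,t,r=fit(L,W); print(np.degrees(a),t,[ (r@np.array(l)+t-w[:2]).round(3) for l,w in zip(L,W)])
f=lambda u,v,z:r.T@(ray('scene',295+u/5.5,150+v/5.5,z)[:2]-t)
print('button',f(158,165,.075),'tip',f(570,260,.083),'one',f(618,265,.055),'six',f(335,222,.055),'ring',f(330,110,.062),'collet',f(197,310,.066))
s=manip.get_state();d=T(s)[:3,:3].T@(np.r_[r@[0,.045]+t,.24]-s['position']);print(d)
E
```

```text
-12.880220571176759 [0.56173591 0.04709069] [array([-0.001, -0.001]), array([0.001, 0.   ]), array([-0.001,  0.003]), array([-0.   , -0.003])]
button [-0.00135638 -0.08443321] tip [0.02424323 0.07297197] one [-0.00186102  0.09202464] six [-0.00325577 -0.01574475] ring [-0.05542107 -0.0257482 ] collet [ 0.05930916 -0.05821509]
[-0.00860989 -0.46289722 -0.56804258]
```

Call:
arm_command(
  series="0 -0.26 -0.31 0 0 0 -1;0 -0.26 -0.31 0 0 0 -1;0 -0.26 -0.31 0 0 0 -1;0 -0.26 -0.31 0 0 0 -1;0 -0.26 -0.31 0 0 0 -1;0 -0.26 -0.31 0 0 0 -1;0 -0.26 -0.31 0 0 0 -1;0 -0.26 -0.31 0 0 0 -1;0 -0.26 -0.31 0 0 0 -1",
  squeeze=30,
)

```text
clock: 0.85
position: [0.3797, -0.222, 0.2312]
ee_rot: [-0.124, -0.696, -0.124, 0.696]
contact_force: [1.0, -1.0, 0.1]
width: 0.0
```

Call:
arm_command(
  series="0 -0.26 -0.31 0 0 0 -1;0 -0.26 -0.31 0 0 0 -1;0 -0.26 -0.31 0 0 0 -1;0 -0.26 -0.31 0 0 0 -1;0 -0.26 -0.31 0 0 0 -1;0 -0.26 -0.31 0 0 0 -1;0 -0.26 -0.31 0 0 0 -1;0 -0.26 -0.31 0 0 0 -1;0 0 0 0 0 0 -1;0 0 0 0 0 0 -1;0 0 0 0 0 0 -1;0 0 0 0 0 0 -1",
)

```text
clock: 1.85
position: [0.5397, 0.0557, 0.231]
ee_rot: [-0.124, -0.696, -0.123, 0.697]
contact_force: [-0.1, -0.5, 0.9]
width: 0.0001
```

```bash
python3 - <<'E'
from h import *
import pickle
s=snap('wrist','w1'); pickle.dump(s,open('w1.pkl','wb')); print(s['position'],s['width'],s['qpos'].round(2),s['clock']);print(T(s).round(3))
E
```

```text
[0.53971489 0.0556546  0.23099661] 7.346709914173107e-05 [-0.03  0.23  1.57 -0.    1.34  1.2 ] 1.85
[[-0.001  0.344 -0.939  0.54 ]
 [-0.001 -0.939 -0.344  0.056]
 [-1.     0.     0.001  0.231]
 [ 0.     0.     0.     1.   ]]
```

View pics/w1.png

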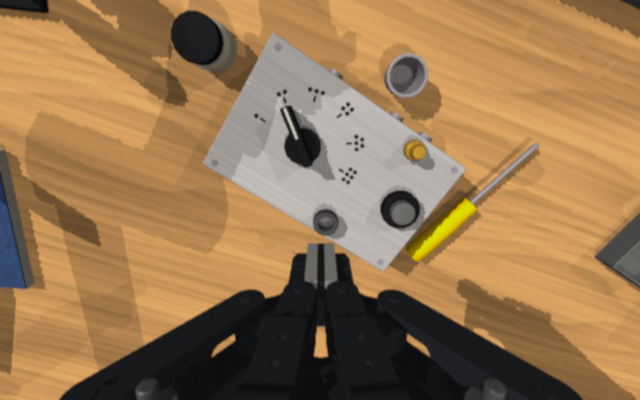

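The wrist view shows the pointer from its hub (302,147) to its tip (287,108), aimed at the two dots (282,95); four dots are at (356,142). The button is at (403,209) and the shut fingertip at (320,245), about 15 mm thick.

```bash
python3 - <<'E'
from h import *
import pickle
s=pickle.load(open('w1.pkl','rb'))
L=[(.075,.12),(-.075,.12),(-.075,-.12),(.075,-.12)]
W=[ray('wrist',u,v,.055,s) for u,v in[(275,33),(204,162),(384,270),(465,168)]]
a,t,r=fit(L,W); print(np.degrees(a),t,[ (r@np.array(l)+t-w[:2]).round(3) for l,w in zip(L,W)])
f=lambda u,v,z:(r.T@(ray('wrist',u,v,z,s)[:2]-t)).round(4)
P=dict(one=(259,118,.055),two=(282,97,.055),three=(317,94,.055),four=(345,110,.055),five=(356,142,.055),six=(347,176,.055),button=(403,209,.075),tip=(286,108,.083),ring=(325,217,.069),collet=(414,149,.077))
for k,v in P.items(): print(k,f(*v))
a=cv2.imread('pics/w1.png')[60:230,230:450]
cv2.imwrite('pics/crop2.png',cv2.resize(a,None,fx=3.5,fy=3.5,interpolation=cv2.INTER_CUBIC))
E
```

```text
-12.950627029218719 [0.55870589 0.0457801 ] [array([0.002, 0.002]), array([-0.002,  0.002]), array([-0.002, -0.001]), array([ 0.001, -0.003])]
one [-0.002   0.0921]
two [0.0281 0.0829]
three [0.0494 0.0554]
four [0.052  0.0235]
five [ 0.032  -0.0041]
six [-0.0029 -0.0168]
button [ 0.003  -0.0816]
tip [0.0234 0.072 ]
ring [-0.0507 -0.0198]
collet [ 0.0582 -0.0516]
```

View pics/crop2.png

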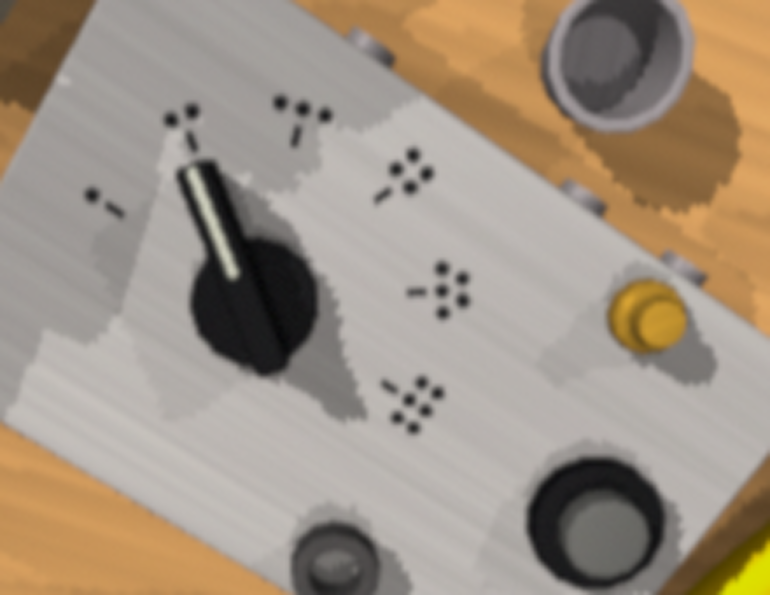

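(Correction: the four-dot mark is at wrist pixel (345,110), crop (410,172); the one at (356,142) is five dots.) Pointer confirmed at two dots.

```bash
cat >> h.py <<'E'
A=np.radians(-12.92); RB=np.array([[np.cos(A),-np.sin(A)],[np.sin(A),np.cos(A)]]); AX=np.array([.566,.0847])
def goal(th,rad,off,z):
    "finger on the ccw side of pointer at th deg: shift in tool frame (0.1 m), turn about tool x (pi rad)"
    s=manip.get_state();M=T(s);t=np.radians(th)
    d=RB@[np.sin(t),np.cos(t)];p=RB@[np.cos(t),-np.sin(t)]
    w=AX+rad*d-off*p; cur=np.arctan2(M[1,1],M[0,1]); turn=-(np.arctan2(p[1],p[0])-cur)/np.pi
    print('world',w.round(4),'shift',(M[:3,:3].T@(np.r_[w,z]-s['position'])*10).round(3),'turn',round(turn,4))
def where():
    s=manip.get_state();v=RB.T@(np.array(s['position'])[:2]-AX)
    M=T(s);y=RB.T@M[:2,1]
    print('t',s['clock'],'z',s['position'][2].round(4),'box rel axis mm',(v*1e3).round(1),'push dir th',np.degrees(np.arctan2(-y[1],y[0])).round(1),'F box',(RB.T@s['contact_force'][:2]).round(1),s['contact_force'][2].round(1))
E
python3 - <<'E'
from h import *
goal(36,.030,.030,.15); where()
c=lambda u,v,z,n,s=None:(RB.T@(ray(n,u,v,z,s)[:2]-AX)*1e3).round(1)
import pickle
s=pickle.load(open('w1.pkl','rb'))
for z in(.07,.075,.08,.085): print(z,c(402.3,212.9,z,'wrist',s),c(295+155/5.5,150+168/5.5,z,'scene'))
E
```

```text
world [0.5689 0.127 ] shift [ 0.811 -0.573 -0.52 ] turn -0.1168
t 1.9 z 0.2312 box rel axis mm [-19.  -34.4] push dir th 57.0 F box [-0.1 -0.8] 0.1
0.07 [  -0.  -125.5] [ 1.000e-01 -1.238e+02]
0.075 [   0.7 -123.3] [   4.7 -122.9]
0.08 [   1.5 -121. ] [   9.3 -122. ]
0.085 [   2.3 -118.8] [  13.9 -121.1]
```

Call:
arm_command(
  series="0.1 -0.115 -0.104 0 0 0 -1;0.2 -0.115 -0.104 0 0 0 -1;0.2 -0.115 -0.104 0 0 0 -1;0.2 -0.115 -0.104 0 0 0 -1;0.11 -0.115 -0.104 0 0 0 -1;0 0 0 -0.03 0 0 -1;0 0 0 -0.03 0 0 -1;0 0 0 -0.03 0 0 -1;0 0 0 -0.027 0 0 -1;0 0 0 0 0 0 -1;0 0 0 0 0 0 -1",
)

```text
clock: 2.82
position: [0.5697, 0.128, 0.1507]
ee_rot: [0.248, 0.662, 0.248, -0.662]
contact_force: [0.2, -0.6, -0.1]
width: -0.0002
```

```bash
python3 - <<'E'
from h import *
goal(36,.030,.030,.069); where()
E
```

```text
world [0.5689 0.127 ] shift [0.817 0.001 0.013] turn -0.0003
t 2.8167 z 0.1507 box rel axis mm [-6. 43.] push dir th 36.1 F box [ 0.3 -0.5] -0.1
```

Now I'll go down and take one look from close by.

Call:
arm_command(
  series="0.15 0 0.01 0 0 0 -1;0.2 0 0 0 0 0 -1;0.2 0 0 0 0 0 -1;0.17 0 0 0 0 0 -1;0.1 0 0 0 0 0 -1;0 0 0 0 0 0 -1;0 0 0 0 0 0 -1;0 0 0 0 0 0 -1",
)

```text
clock: 3.48
position: [0.5698, 0.1279, 0.0693]
ee_rot: [0.249, 0.663, 0.248, -0.661]
contact_force: [-0.3, 0.4, 0.5]
width: 0.0002
```

```bash
python3 - <<'E'
from h import *
where(); s=snap('wrist','w2')
E
```

```text
t 3.4833 z 0.0693 box rel axis mm [-6. 43.] push dir th 35.9 F box [-0.4  0.3] 0.5
```

View pics/w2.png

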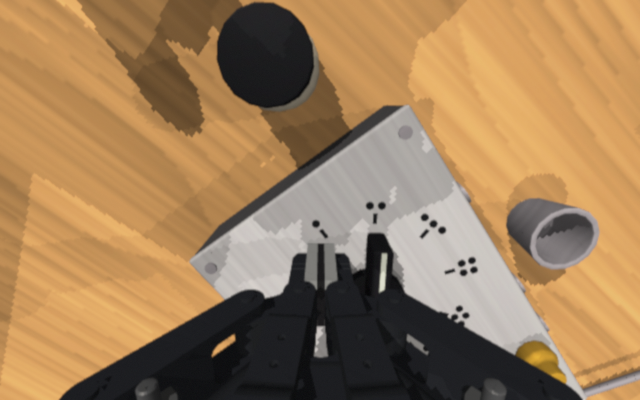

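The shut fingers (right edge about 337–352) stand left of the pointer (366–390, 235–290) with a gap of about 15 mm and nothing between. I'll approach along tool +y.

Call:
arm_command(
  series="0 0.03 0 0 0 0 -1;0 0.03 0 0 0 0 -1;0 0.03 0 0 0 0 -1;0 0.02 0 0 0 0 -1;0 0.01 0 0 0 0 -1;0 0.01 0 0 0 0 -1;0 0.01 0 0 0 0 -1;0 0 0 0 0 0 -1;0 0 0 0 0 0 -1",
)

```text
clock: 4.28
position: [0.5772, 0.1186, 0.0685]
ee_rot: [-0.248, -0.662, -0.25, 0.662]
contact_force: [-2.1, 4.7, 3.6]
width: 0.0003
```

```bash
python3 - <<'E'
from h import *
where();goal(36,.03,.012,.069)
E
```

```text
t 4.2833 z 0.0685 box rel axis mm [ 3.4 35.6] push dir th 35.9 F box [-3.1  4.1] 3.6
world [0.5807 0.1135] shift [-0.005  0.062  0.008] turn 0.0006
```

Contact came at about 18 mm offset with an upward component, so the wider finger shank is riding on the pointer's top edge. I'll back off, rise 6 mm so that the slim tip does the pushing, and approach again.

Call:
arm_command(
  series="0 -0.04 0 0 0 0 -1;-0.03 0 0 0 0 0 -1;-0.03 0 0 0 0 0 -1;0 0.03 0 0 0 0 -1;0 0.02 0 0 0 0 -1;0 0.01 0 0 0 0 -1;0 0 0 0 0 0 -1;0 0 0 0 0 0 -1",
)

```text
clock: 4.95
position: [0.5785, 0.1173, 0.0747]
ee_rot: [-0.247, -0.662, -0.25, 0.662]
contact_force: [-2.8, 4.9, 4.8]
width: -0.0003
```

```bash
python3 - <<'E'
from h import *
where();goal(36,.03,.012,.075)
E
```

```text
t 4.95 z 0.0747 box rel axis mm [ 4.9 34.6] push dir th 35.9 F box [-3.8  4.1] 4.8
world [0.5807 0.1135] shift [-0.003  0.043  0.009] turn 0.0004
```

The finger tapers, contact is at about 16 mm offset, and the arm yields about 2 mm at 5 N. That's usable, so I'll push round the arc in 2° rows.

Call:
arm_command(
  series="0 0.0105 -0.0056 0.0111 0 0 -1;0 0.0105 -0.0056 0.0111 0 0 -1;0 0.0105 -0.0056 0.0111 0 0 -1;0 0.0105 -0.0056 0.0111 0 0 -1;0 0.0105 -0.0056 0.0111 0 0 -1;0 0 0 0 0 0 -1;0 0 0 0 0 0 -1",
)

```text
clock: 5.53
position: [0.5849, 0.1136, 0.0746]
ee_rot: [0.19, 0.681, 0.191, -0.681]
contact_force: [-1.8, 2.9, 3.4]
width: -0.0
```

```bash
python3 - <<'E'
from h import *
where();snap('wrist','w3')
E
```

```text
t 5.5333 z 0.0746 box rel axis mm [12.  32.4] push dir th 45.8 F box [-2.4  2.4] 3.4
```

View pics/w3.png

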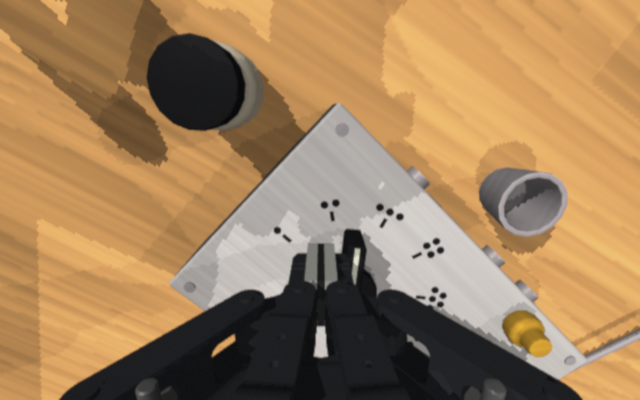

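The pointer (343–362, 230–290) has left the two-dot mark and lies between two (330,205) and three (390,213), with the finger flat against its side. Continuing.

Call:
arm_command(
  series="0 0.0105 -0.0056 0.0111 0 0 -1;0 0.0105 -0.0056 0.0111 0 0 -1;0 0.0105 -0.0056 0.0111 0 0 -1;0 0 0 0 0 0 -1;0 0 0 0 0 0 -1",
)

```text
clock: 6.0
position: [0.5881, 0.1107, 0.074]
ee_rot: [0.155, 0.69, 0.154, -0.69]
contact_force: [-0.2, -0.2, -0.4]
width: 0.0
```

```bash
python3 -c "
from h import *
where()"
```

```text
t 6.0 z 0.074 box rel axis mm [15.7 30.3] push dir th 51.8 F box [-0.1 -0.3] -0.4
```

Call:
arm_command(
  series="0 0.0105 -0.0056 0.0111 0 0 -1;0 0.0052 -0.0028 0.0055 0 0 -1;0 0 0 0 0 0 -1;0 0 0 0 0 0 -1",
)

```text
clock: 6.33
position: [0.5892, 0.1102, 0.0742]
ee_rot: [-0.137, -0.694, -0.137, 0.694]
contact_force: [0.3, 0.0, 0.5]
width: -0.0001
```

```bash
python3 -c "
from h import *
where()"
```

```text
t 6.3333 z 0.0742 box rel axis mm [16.9 30. ] push dir th 54.8 F box [0.3 0.1] 0.5
```

The force dropped to zero, so it has snapped to click three. Next I'll bring the finger round toward 72° and see where contact comes, which will confirm it.

Call:
arm_command(
  series="0 0.0105 -0.0056 0.0111 0 0 -1;0 0.0105 -0.0056 0.0111 0 0 -1;0 0.0105 -0.0056 0.0111 0 0 -1;0 0.0105 -0.0056 0.0111 0 0 -1;0 0.0105 -0.0056 0.0111 0 0 -1;0 0.0105 -0.0056 0.0111 0 0 -1;0 0 0 0 0 0 -1;0 0 0 0 0 0 -1",
)

```text
clock: 7.0
position: [0.5941, 0.1055, 0.0742]
ee_rot: [-0.064, -0.704, -0.064, 0.704]
contact_force: [-0.5, -0.1, 0.2]
width: 0.0002
```

```bash
python3 -c "
from h import *
where();goal(72,.031,.016,.0745)"
```

```text
t 7.0 z 0.0742 box rel axis mm [22.7 26.5] push dir th 66.7 F box [-0.4 -0.2] 0.2
world [0.5955 0.1034] shift [-0.003  0.023 -0.01 ] turn 0.0292
```

Call:
arm_command(
  series="0 0.0105 -0.0056 0.0111 0 0 -1;0 0.0105 -0.0056 0.0111 0 0 -1;0 0.0105 -0.0056 0.0111 0 0 -1;0 0 0 0 0 0 -1;0 0 0 0 0 0 -1",
)

```text
clock: 7.42
position: [0.5956, 0.1044, 0.0741]
ee_rot: [-0.025, -0.706, -0.028, 0.707]
contact_force: [-1.1, 5.4, 0.3]
width: 0.0001
```

```bash
python3 -c "
from h import *
where();goal(72,.031,.016,.0745);snap('wrist','w4')"
```

```text
t 7.4167 z 0.0741 box rel axis mm [24.4 25.8] push dir th 72.8 F box [-2.3  5. ] 0.3
world [0.5955 0.1034] shift [-0.004  0.01   0.002] turn -0.0045
```

View pics/w4.png

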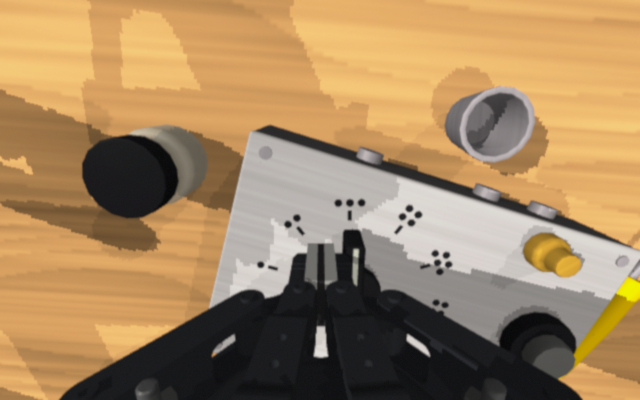

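The pointer (345–362) stands at the three-dot mark (350,203), with contact made at 5.5 N. Second click, same pattern, in smaller steps near the crest.

Call:
arm_command(
  series="0 0.0105 -0.0056 0.0111 0 0 -1;0 0.0105 -0.0056 0.0111 0 0 -1;0 0.0105 -0.0056 0.0111 0 0 -1;0 0.0105 -0.0056 0.0111 0 0 -1;0 0.0105 -0.0056 0.0111 0 0 -1;0 0 0 0 0 0 -1;0 0 0 0 0 0 -1",
)

```text
clock: 8.05
position: [0.5987, 0.0981, 0.0742]
ee_rot: [0.035, -0.706, 0.034, 0.707]
contact_force: [-0.6, 3.0, 0.8]
width: 0.0002
```

```bash
python3 -c "
from h import *
where()"
```

```text
t 8.05 z 0.0742 box rel axis mm [28.9 20.4] push dir th 82.7 F box [-1.2  2.8] 0.8
```

Call:
arm_command(
  series="0 0.0105 -0.0056 0.0111 0 0 -1;0 0 0 0 0 0 -1;0 0 0 0 0 0 -1",
)

```text
clock: 8.3
position: [0.5996, 0.0959, 0.0743]
ee_rot: [0.047, -0.706, 0.047, 0.706]
contact_force: [-0.1, 2.3, -0.1]
width: -0.0002
```

Call:
arm_command(
  series="0 0.0105 -0.0056 0.0111 0 0 -1;0 0 0 0 0 0 -1;0 0 0 0 0 0 -1",
)

```text
clock: 8.55
position: [0.6004, 0.0944, 0.0744]
ee_rot: [-0.059, 0.705, -0.06, -0.704]
contact_force: [-0.3, 0.2, -0.2]
width: 0.0001
```

```bash
python3 -c "
from h import *
where()"
```

```text
t 8.55 z 0.0744 box rel axis mm [31.3 17.2] push dir th 86.7 F box [-0.3  0.1] -0.2
```

The force is gone. Before touching it again, I'll back off and look.

Call:
arm_command(
  series="0 -0.05 0 0 0 0 -1;0 -0.1 0 0 0 0 -1;-0.2 0 0 0 0 0 -1;-0.3 0 0 0 0 0 -1;-0.3 0 0 0 0 0 -1;-0.1 0 0.2 0 0 0 -1;0 0 0.2 0 0 0 -1;0 0 0 0 0 0 -1;0 0 0 0 0 0 -1",
)

```text
clock: 9.3
position: [0.5626, 0.1175, 0.1648]
ee_rot: [-0.059, 0.705, -0.059, -0.704]
contact_force: [0.2, -0.5, 0.1]
width: 0.0
```

```bash
python3 - <<'E'
from h import *
where();s=snap('wrist','w5');import pickle;pickle.dump(s,open('w5.pkl','wb'))
E
```

```text
t 9.3 z 0.1648 box rel axis mm [-10.6  31.2] push dir th 86.7 F box [ 0.3 -0.4] 0.1
```

View pics/w5.png

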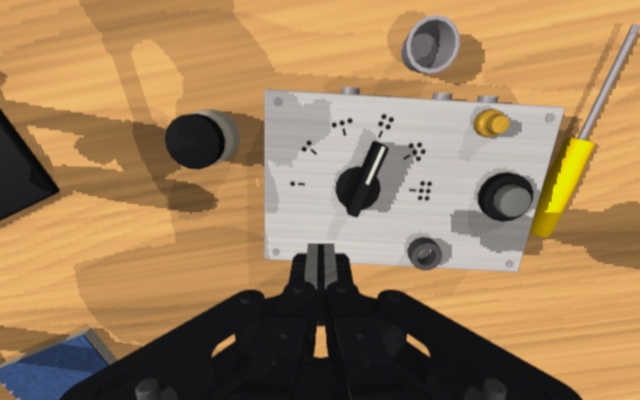

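The pointer (tail 353,213, tip 380,143) now points at the four-dot mark (386,122). The button top is at (514,201), and the ring and collet are untouched. Next, a check on the pointer angle and the button position.

```bash
python3 - <<'E'
from h import *
import pickle
s=pickle.load(open('w5.pkl','rb'))
c=lambda u,v,z:(RB.T@(ray('wrist',u,v,z,s)[:2]-AX)*1e3).round(1)
a,b=c(367,181,.083),c(382,146,.083); d=b-a
print('white line',a,b,'angle',np.degrees(np.arctan2(d[0],d[1])),'mark4',c(386,124,.055))
for z in (.065,.07,.075,.08): print(z,c(514,201,z))
M=T(manip.get_state());w=np.r_[AX+RB@[.0,-.1245],.12];print((M[:3,:3].T@(w-s['position'])*10).round(3))
E
```

```text
white line [12.8 -2.5] [ 39.8 -10.7] angle 106.89373017919813 mark4 [ 54.1 -17.7]
0.065 [  -1.6 -130.6]
0.07 [  -0.2 -127.1]
0.075 [   1.2 -123.7]
0.08 [   2.7 -120.2]
[ 0.448  1.56  -0.017]
```

The pointer reads 107° against 108° for four dots, so it is seated. On to the button.

Call:
arm_command(
  series="0 0.1 0 0 0 0 -1;0 0.2 0 0 0 0 -1;0 0.25 0 0 0 0 -1;0 0.25 0 0 0 0 -1;0 0.25 0 0 0 0 -1;0 0.25 0 0 0 0 -1;0 0.18 0 0 0 0 -1;0.2 0.08 -0.017 0 0 0 -1;0.25 0 0 0 0 0 -1;0.15 0 0 0 0 0 -1;0 0 0 0 0 0 -1;0 0 0 0 0 0 -1",
)

```text
clock: 10.35
position: [0.5383, -0.0381, 0.1033]
ee_rot: [0.06, -0.704, 0.06, 0.705]
contact_force: [0.3, -0.7, -0.6]
width: -0.0
```

```bash
python3 - <<'E'
from h import *
where()
E
```

```text
t 10.35 z 0.1033 box rel axis mm [   0.5 -125.9] push dir th 86.8 F box [ 0.5 -0.6] -0.6
```

Call:
arm_command(
  series="0.1 -0.01 0 0 0 0 -1;0.1 0 0 0 0 0 -1;0.03 0 0 0 0 0 -1;0.02 0 0 0 0 0 -1;0.02 0 0 0 0 0 -1;0.02 0 0 0 0 0 -1;0 0 0 0 0 0 -1;0 0 0 0 0 0 -1",
)

```text
clock: 11.02
position: [0.5388, -0.0363, 0.0757]
ee_rot: [-0.06, 0.705, -0.06, -0.704]
contact_force: [-0.0, 0.2, 2.0]
width: 0.0001
```

```bash
python3 -c "
from h import *
where()"
```

```text
t 11.0167 z 0.0757 box rel axis mm [   0.5 -124.1] push dir th 86.8 F box [-0.1  0.2] 2.0
```

Call:
arm_command(
  series="0.02 0 0 0 0 0 -1;0.02 0 0 0 0 0 -1;0.01 0 0 0 0 0 -1;0 0 0 0 0 0 -1;0 0 0 0 0 0 -1",
)

```text
clock: 11.43
position: [0.5389, -0.0364, 0.071]
ee_rot: [-0.06, 0.705, -0.06, -0.704]
contact_force: [-1.2, 0.9, 7.8]
width: 0.0002
```

Call:
arm_command(
  series="0.01 0 0 0 0 0 -1;0.01 0 0 0 0 0 -1;0.01 0 0 0 0 0 -1;0 0 0 0 0 0 -1;0 0 0 0 0 0 -1",
)

```text
clock: 11.85
position: [0.539, -0.0364, 0.0707]
ee_rot: [-0.06, 0.705, -0.06, -0.704]
contact_force: [-6.4, 1.2, 25.2]
width: 0.0
```

Bottomed out: it stopped at 70.7 mm while the force rose to 25 N, about 6 mm below first contact. Release and retreat.

Call:
arm_command(
  series="-0.05 0 0 0 0 0 -1;-0.1 0 0 0 0 0 -1;-0.2 0 0 0 0 0 -1;-0.3 0 0 0 0 0 -1;-0.3 0 0 0 0 0 -1;-0.3 0 0 0 0 0 -1;-0.2 0 0.3 0 0 0 -1;0 0 0.3 0 0 0 -1;0 0 0.2 0 0 0 -1;0 0 0 0 0 0 -1;0 0 0 0 0 0 -1;0 0 0 0 0 0 -1",
)

```text
clock: 12.85
position: [0.4607, -0.0232, 0.2124]
ee_rot: [-0.06, 0.705, -0.06, -0.704]
contact_force: [0.0, 0.0, -0.1]
width: -0.0001
```

```bash
python3 - <<'E'
from h import *
where();s=snap('wrist','w6')
E
```

```text
t 12.85 z 0.2124 box rel axis mm [ -78.5 -128.7] push dir th 86.8 F box [0. 0.] -0.1
```

View pics/w6.png

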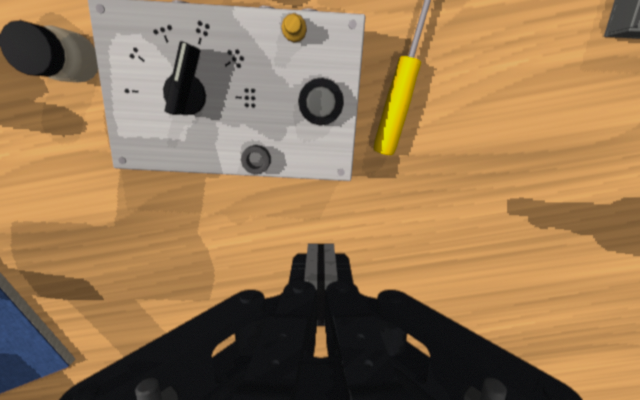

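The pointer tip is at (187,45), the four dots at (202,30) and the button top at (321,101). The ring, collet, screwdriver and jar are in place. I'll check the pointer angle once more, since parallax makes it lean in this view.

```bash
python3 - <<'E'
from h import *
s=manip.get_state()
for th in (90,108,126):
    d=RB@[np.sin(np.radians(th)),np.cos(np.radians(th))]
    print(th,[np.round(proj('wrist',np.r_[AX+k*d,.083],s)) for k in(-.018,.012,.042)])
p=np.r_[AX+RB@[0,-.125],0]
for z in(.071,.077): print(z,proj('wrist',p+[0,0,z],s))
a=cv2.imread('pics/w6.png')[0:130,120:370]
cv2.imwrite('pics/crop6.png',cv2.resize(a,None,fx=3.2,fy=3.2,interpolation=cv2.INTER_CUBIC))
E
```

```text
90 [array([176., 116.]), array([173.,  78.]), array([169.,  38.])]
108 [array([169., 114.]), array([177.,  79.]), array([186.,  42.])]
126 [array([163., 111.]), array([181.,  82.]), array([201.,  51.])]
0.071 (np.float64(321.65205798754965), np.float64(102.38988191256321))
0.077 (np.float64(321.68818050360335), np.float64(102.38932581522876))
```

View pics/crop6.png

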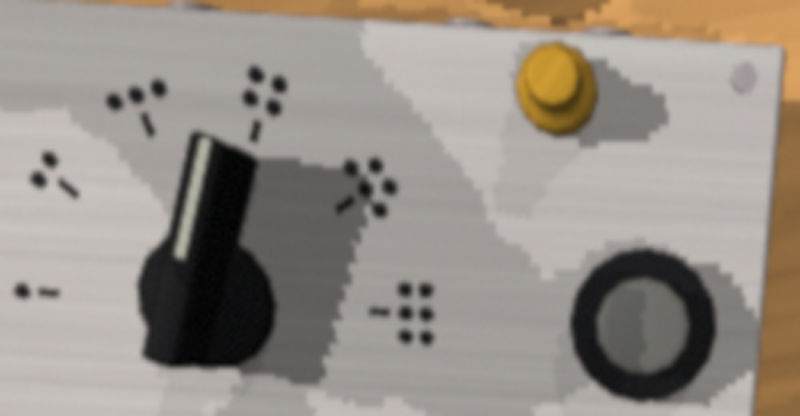

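The white line runs from (176.5,80) to (184.7,43), which matches the 108° projection (177,79) to (186,42). The robot is clear and reads zero force, so I'm handing in.

```bash
python3 -c "
from h import *
print(ticket.sign_off())"
```

```text
the job is handed in; nothing more can be done
None
```

The selector now points at the four-dot mark, and the capture button has been pressed fully down and released. I handed the job in at about 13 s on the robot's clock.

- **Selector:** it started at two dots. I pushed the pointer's side with the shut fingers through two clicks. A picture confirmed it at three dots after the first click and at four after the second. After the button press, the white line on the pointer still matched the predicted position for 108° (four dots).
- **Button:** I pressed it about 6 mm until it stopped at its end, with the force rising to 25 N. I then lifted off with the contact force back at zero. I have no direct measurement that it came back up, because from above the pressed and released positions look the same.
- **First contact with the pointer:** the wider part of the finger touched the pointer's top edge at about 5 N. I backed off and tried again 6 mm higher. Some upward force remained during the first click, up to about 5 N, but it did no harm.
- **Surroundings:** in the last pictures, the ring, collet, screwdriver and jar were where they had been. The pin cup and tray were out of view, or mostly so, in those pictures, but the arm went nowhere near them. The robot finished about 0.21 m up and in front of the box, touching nothing.

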